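# Move the sealed red stone sample to the inspection stand with the lifting slice

## Task

The red stone sample on the drying rack has just been sealed, so the gripper must not touch it: take the yellow-handled lifting slice, slide its blade under the red tile between the rack's bars, lift the tile clear and carry it level to the empty inspection stand with the two green bars. Lower it so that it lies centred and square on the green bars, draw the slice out from underneath, and stand the slice flat on the bench top itself, released. Leave the grey tile where it is.

Things in the scene. Friction and masses are not known exactly. Their poses are not given: they have to be found in the camera images.
- slice_grip (a point): Centre of the yellow handle (100 x 26 x 30 mm high) of the loose lifting slice, 0.22 kg. It stands on its flat steel blade, 155 x 44 x 3 mm, whose underside is 75 mm below this point. x points to the blade's tip, 95 mm ahead; the blade's heel is 60 mm behind. The neck fills 8 to 20 mm behind this point: the tile must lie ahead of it. Grip across the width from above, 30 N or more.
- red_tile_mid (a point): Centre of the loose red granite tile, 84 (x) x 96 (y) x 8 mm, about 0.17 kg. It lies on two wooden bars of the fixed drying rack that run along its x (within 3 degrees), open at the robot's side (-x). Bars 26 high, 16 wide, 90 long, on a grey board 10 thick and 100 long in x. Channel under the tile: 62 mm wide, from 10 to 36 mm above the bench, centred within 3 mm.
- stand_top (a point): Empty fixed inspection stand: grey board 100 (x) x 120 (y) x 10 mm with two green bars along x, 26 high, 16 wide, 90 long, 62 mm free between them, open at the robot's side. The point is midway between the bars at the height of their tops, 36 mm above the bench; x points along them, away from the robot. The tile belongs centred over it, its x along this x.
- grey_tile_mid (a point): Centre of the grey granite tile, same size as the red one, on the rack's other pair of bars, 116 mm beside the red tile. Leave it alone.
There are look-alikes about, which are no part of the job. What is shaped like the part that bears slice_grip but purple is not meant.

How it is judged:
On the way:
1. the red tile is lifted clear of the rack, carried by the slice (height (world z) of red_tile_mid above 0.055 m and contact force between slice and red_tile above 0.5 N and angle between red_tile_mid's own z axis and vertical below 0.3 rad), for 0.2 s.
At the end, for the whole second after the job is handed in: The red tile lies flat and still on the two green bars, its centre within 15 mm of the stand's middle along and across the bars and square to them within 10 degrees; the slice stands flat and still on the bench itself, no longer touching the tile (x of red_tile_mid in the frame of stand_top between -0.015 and 0.015 m and y of red_tile_mid in the frame of stand_top between -0.015 and 0.015 m and z of red_tile_mid in the frame of stand_top between 0.001 and 0.007 m and angle between the x axis of red_tile_mid and the x axis of stand_top, either way round below 0.18 rad and angle between red_tile_mid's own z axis and vertical below 0.08 rad and linear speed of each of red_tile, slice below 0.02 m/s and height (world z) of slice_grip between 0.07 and 0.08 m and angle between slice_grip's own z axis and vertical below 0.1 rad and contact force between slice and red_tile below 0.1 N).
It fails at once if the gripper's fingers touch the red tile (contact force between the fingers and red_tile above 0.5 N).
It fails at once if the red tile is tipped by more than 30 degrees (angle between red_tile_mid's own z axis and vertical above 0.52 rad).
It fails at once if the grey tile is moved by more than 15 mm (distance of grey_tile_mid from where it was at the start of the episode above 0.015 m).
It also fails if it takes over 61 s, if anything falls off the work surface, if the arm or the gripper's body presses on something with over 40 N, if the wrist force passes 120 N, or if a joint passes its speed limit or range.

## Robot

A 6-joint arm with a two-finger parallel gripper is mounted at the origin on the work surface. World frame = base frame: x ahead of the robot, y to its left, z up, the work surface at z = 0. Lengths are in m, angles in rad, forces in N, time in s.
With the tool pointing down it reaches from about 0.25 to 0.775 m from the base axis. Payload 4 kg.
Tool frame: the origin (TCP) lies on the centre line of the jaws, within the pads' length; the fingertips stand env.tcp_to_tips ahead of it and the grasp point (between the pads) is the TCP (env.tcp_to_tips is the distance from the TCP to the fingertips, in m); z points along the fingers, y is the line along which they close (so a half turn about z gives the same grasp; the last joint's range is limited). The gripper opens to 94 mm and grips with 3 to 60 N. Pads are 16 mm wide; open, the fingers measure 119 mm over their backs; the gripper's body (75 mm by 177 mm) begins 78 mm behind the grasp point.
Start: joints at [-1.324, 0.087, 1.371, -0, 1.684, -0.103], TCP at [0.188, -0.517, 0.225] pointing down, gripper open.
Joint ranges: [-3.1, 3.1], [-0.76, 2.03], [0.27, 2.55], [-1.08, 4.22], [0.17, 2.65], [-2.57, 2.57]. Speed limits (rad/s): [2.79, 2.79, 3.14, 3.14, 3.14, 3.14].

## Interface

Orientations are given as a rotation vector (axis times angle).
In Python, from station import env gives the robot as it stands.
- The arm moves only by the tool drive_tool, never from a script. Its argument "motion" is one flat list of numbers, 4 for each row, row after row: the shift along the tool's x, y, z scaled (see below), then the turn about the tool's z scaled (see below). A call has 1 to 5 rows; each row shifts and turns the commanded pose from where the row before left it, along the tool's axes as they then stand; what a row does not reach is not made up. The controller multiplies each number of a shift by 0.4 m and each number of a turn by 0.15 rad. A row lasts 1/8 s, in which the tool goes at most 62.5 mm and 10.7 degrees, less where a joint would pass 70% of its speed; a pose out of reach is approached as far as the arm can. A call with a number of a shift or a turn outside -1 to 1 is refused whole. A call with a gripper value outside its range is refused whole. "fingers" is the opening in per cent of the stroke, from 0 (shut) to 100 (fully open), set as the call begins (left out, the last holds). The fingers move at their own pace and stop on an object; the grip force is fixed at half the most. Time passes only in rows, so rows that do not move let the fingers close. It gives the time, the measured TCP pose, the force, the opening and the grip force at its end, in the units of the state.
- env.get_obs(): the state, without advancing time (a new reading comes with each control period).
- env.grab_frame(name): name is "scene" or "top" or "wrist"; returns the picture (400x640x3 uint8, red, green, blue); there is no depth.
- env.camera_model(name): a dict with "camera_matrix" (3x3 intrinsics, pixels), "distortion" ([k1, k2, p1, p2, k3] as OpenCV has them; the pictures are not rectified), "R" (3x3) and "t" (3): a world point X has camera coordinates R X + t. Camera axes: x right, y down, z forward; pixel columns grow to the right and rows downward; lengths in m; the calibration is good to about 2 mm. A picture is of the moment at which its call begins: read the wrist's pose just before it. camera_model takes no time and is no camera call; for the wrist camera it gives the pose at the moment of the call.
- env.sign_off(): hands the job in; it is judged then, once.
The state is a dict: "time": time; "q": joint angles; "qd": joint speeds; "joint_torque": joint torques, N m; "tcp_pos": TCP position; "orientation": TCP orientation; "ft_force": force on the tool from outside, world axes, zero at the start; "wrist_torque": the same for the moment, N m; "grip_width": finger opening in m; "gripper_force": force on a finger pad.
Only numpy, scipy, OpenCV 4.12 (cv2) and the standard library are available. Lean on these libraries where they do the work, as an engineer would, in place of code of your own. Each camera call takes 0.05 s, during which the arm holds its last target. There are 200 camera calls.

## Working session

There is one attempt and no reset: what is moved stays moved. The work goes in short steps, Python scripts to look and compute and a tool call to move; the robot and the scene stay as the last step left them, time stands still between calls to the robot, and variables do not carry over. Pictures are saved under pics/ and viewed, at most 11 in all, crops included, and the job is handed in when it is done.

Besides the shell and the picture viewer there is one more tool, called after "Request:" by a JSON object that holds its "name" and its "arguments". drive_tool: Moves the arm, as the interface text tells. Its arguments: {"type":"object","properties":{"motion":{"type":"array","items":{"type":"number","minimum":-1,"maximum":1}},"fingers":{"type":"number"}},"required":["motion"]}

```bash
ls; mkdir -p pics
python3 - <<'E'
from station import env
import cv2, numpy as np
o=env.get_obs(); print(o['time'],o['tcp_pos'],o['orientation'],o['grip_width'],env.tcp_to_tips)
for n in('scene','top'):
    f=env.grab_frame(n); cv2.imwrite(f'pics/{n}0.png',f[:,:,::-1])
    m=env.camera_model(n); print(n,np.round(m['camera_matrix'],1).tolist(),np.round(m['distortion'],3),np.round(-m['R'].T@m['t'],3))
E
```

```text
pics
0.0 [ 0.18833653 -0.51620036  0.22329265] [-3.09146036e+00 -5.46245063e-01  3.21355315e-04] 0.09388433386187736 0.019
scene [[395.2, 0.0, 323.2], [0.0, 395.2, 195.2], [0.0, 0.0, 1.0]] [-0.066  0.     0.     0.     0.   ] [ 0.785 -0.507  0.638]
top [[438.8, 0.0, 320.6], [0.0, 438.8, 205.1], [0.0, 0.0, 1.0]] [-0.058  0.     0.     0.     0.   ] [ 0.348 -0.03   1.   ]
```

View pics/top0.png

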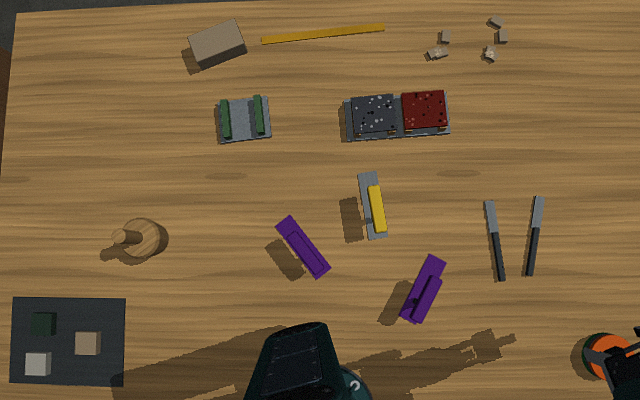

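View pics/scene0.png

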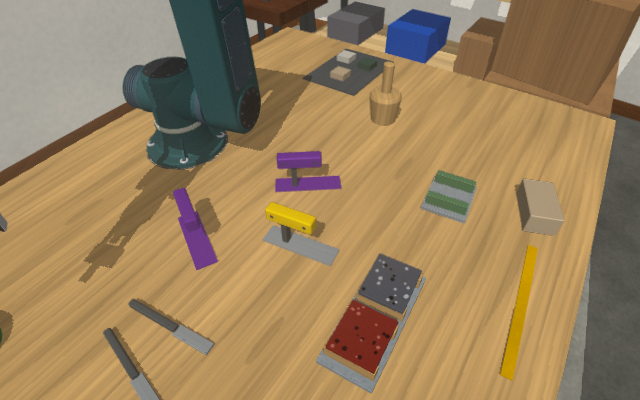

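The top view shows these candidates for the slice: the yellow handle on a grey blade at (377,208), purple slices at (303,247) and (423,290), and a yellow strip at (322,34). The yellow handle fits the description. The red tile is at (425,110), the grey tile at (374,115) and the stand with green bars at (243,118).

```bash
cat > h.py <<'E'
from station import env
import cv2, numpy as np
def ray(m,px,z):
    p=cv2.undistortPoints(np.float64(px).reshape(-1,1,2),m['camera_matrix'],m['distortion'])[:,0]
    d=np.c_[p,np.ones(len(p))]@m['R']; c=-m['R'].T@m['t']
    return (c+d*((z-c[2])/d[:,2])[:,None])[:,:2]
def mask(f,lo,hi,roi=None):
    h=cv2.cvtColor(f,cv2.COLOR_RGB2HSV); k=cv2.inRange(h,np.array(lo),np.array(hi))
    if roi: z=np.zeros_like(k); a,b,c,d=roi; z[b:d,a:c]=k[b:d,a:c]; k=z
    return k
def rect(k,m,z,close=0):
    if close: k=cv2.morphologyEx(k,cv2.MORPH_CLOSE,np.ones((close,close)))
    cs=sorted(cv2.findContours(k,0,2)[0],key=cv2.contourArea)
    P=ray(m,cs[-1][:,0],z)*1000
    r=cv2.minAreaRect(P.astype(np.float32)); return np.round(r[0],1),np.round(r[1],1),round(r[2],1)
E
python3 - <<'E'
from h import *
f=cv2.imread('pics/top0.png')[:,:,::-1].copy(); m=env.camera_model('top')
h=cv2.cvtColor(f,cv2.COLOR_RGB2HSV)
for p in [(377,210),(372,215),(368,180),(425,105),(430,127),(225,120),(220,120),(258,115),(263,115),(243,118)]: print(p,h[p[1],p[0]])
for vmin in(120,190,220): print('handle',rect(mask(f,(22,150,vmin),(32,255,255),(340,160,400,250)),m,.09))
R=mask(f,(0,120,60),(8,255,255),(395,80,460,145))|mask(f,(172,120,60),(180,255,255),(395,80,460,145))
print('red',rect(R,m,.044,7))
for roi in((215,90,236,145),(248,90,272,140)):
  for v in(30,75): print('green',rect(mask(f,(35,60,v),(85,255,255),roi),m,.036))
v=np.hstack([cv2.resize(f[160:250,330:430],None,fx=4,fy=4),cv2.resize(f[80:170,395:495],None,fx=4,fy=4)])
cv2.imwrite('pics/c1.png',v[:,:,::-1])
E
```

```text
(377, 210) [ 24 196 183]
(372, 215) [ 23 220  58]
(368, 180) [105  14 109]
(425, 105) [  5 181  83]
(430, 127) [ 7 52 44]
(225, 120) [59 80 86]
(220, 120) [115  38  73]
(258, 115) [63 87 85]
(263, 115) [86 30 67]
(243, 118) [105  23 113]
handle (array([ 444. , -114.8]), array([98.5, 24.1]), 9.2)
handle (array([ 463.3, -120.7]), array([ 4.2, 12.6]), 88.8)Traceback (most recent call last):
  File "<stdin>", line 5, in <module>
  File "h.py", line 14, in rect
    P=ray(m,cs[-1][:,0],z)*1000
            ~~^^^^
IndexError: list index out of range
```

Run:
```python
from h import *
f=cv2.imread('pics/top0.png')[:,:,::-1].copy(); m=env.camera_model('top')
for vmin in(100,140): print('handle',rect(mask(f,(20,150,vmin),(32,255,255),(340,160,400,250)),m,.09))
print('blade',rect(mask(f,(90,0,80),(130,50,255),(340,160,400,250)),m,.003,1))
for vmin in(50,65):
  R=mask(f,(0,120,vmin),(10,255,255),(395,80,460,145))|mask(f,(172,120,vmin),(180,255,255),(395,80,460,145))
  print('red',rect(R,m,.044,9))
for roi in((215,90,236,145),(248,90,272,140)):
  for v in(30,75): print('green',rect(mask(f,(45,60,v),(80,255,255),roi),m,.036,3))
v=np.hstack([cv2.resize(f[160:250,330:430],None,fx=4,fy=4),cv2.resize(f[80:170,395:495],None,fx=4,fy=4)])
cv2.imwrite('pics/c1.png',v[:,:,::-1])
```

```text
handle (array([ 444.2, -114.8]), array([98.9, 25. ]), 9.5)
handle (array([ 444.7, -114.8]), array([96.5, 23.5]), 9.2)
blade (array([ 484.9, -107.6]), array([106. ,  42.7]), 8.4)
red (array([ 672.7, -228.1]), array([83.2, 96.1]), 4.2)
red (array([ 673. , -228.6]), array([83. , 95.4]), 4.4)
green (array([658.9, 222.5]), array([95.6, 20.2]), 6.9)
green (array([662.4, 224.8]), array([88.3, 15.7]), 5.9)
green (array([667.7, 146. ]), array([95.9, 18.8]), 6.0)
green (array([671.5, 148.3]), array([88. , 14.8]), 7.2)
```

View pics/c1.png

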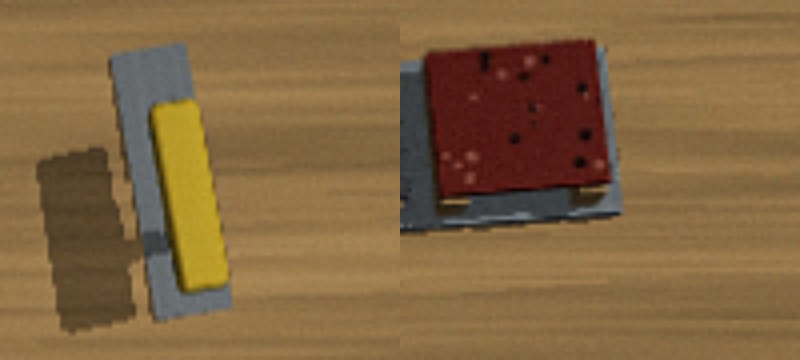

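The crop confirms the yellow handle (about (190,200) in the crop) on a grey blade with its tip pointing up the image. The red tile rests on two wooden bars, whose front ends show at (455,203) and (588,190).

```bash
cat >> h.py <<'E'
from scipy.spatial.transform import Rotation as Ro
def st():
    o=env.get_obs(); R=Ro.from_rotvec(o['orientation']).as_matrix()
    return o,R,np.degrees(np.arctan2(R[1,0],R[0,0]))
def plan(x,y,z,yaw):  # mm, deg: turn units, then shift units in the turned tool frame
    o,R,w=st(); t=-np.radians(yaw-w)
    d=(np.array([x,y,z])/1000-o['tcp_pos'])@R@Ro.from_euler('z',t).as_matrix()
    print('t',round(o['time'],2),'at',np.round(o['tcp_pos']*1000,1),'yaw',round(w,2),'tilt',round(np.degrees(np.arccos(-R[2,2])),2),'turn',np.round(t/.15,3),'shift',np.round(d/.4,4))
E
python3 -c "
from h import *
plan(444.5,-114.8,150,9.3)"
```

```text
t 0.1 at [ 188.4 -516.3  223.4] yaw 20.04 tilt 0.11 turn 1.25 shift [ 0.7941 -0.8866  0.1851]
```

Request:
{"name": "drive_tool", "arguments": {"motion": [0, 0, 0, 0.625, 0, 0, 0, 0.625, 0.04, -0.045, 0, 0, 0.08, -0.09, 0, 0, 0.08, -0.09, 0, 0], "fingers": 100}}

```text
time: 0.72
tcp_pos: [0.2538, -0.4126, 0.224]
orientation: [-3.13, -0.257, -0.001]
ft_force: [-0.0, 0.7, -0.0]
grip_width: 0.0938
gripper_force: 0.0
```

Request:
{"name": "drive_tool", "arguments": {"motion": [0.1, -0.11, 0.02, 0, 0.1, -0.11, 0.02, 0, 0.1, -0.11, 0.02, 0, 0.1, -0.11, 0.02, 0, 0.09, -0.1, 0, 0]}}

```text
time: 1.35
tcp_pos: [0.4114, -0.1666, 0.1916]
orientation: [-3.13, -0.259, 0.001]
ft_force: [0.6, -0.7, 0.0]
grip_width: 0.0941
gripper_force: 0.0
```

Request:
{"name": "drive_tool", "arguments": {"motion": [0.06, -0.07, 0, 0, 0.03, -0.04, 0, 0, 0.014, -0.0116, 0, 0, 0, 0, 0, 0]}}

```text
time: 1.85
tcp_pos: [0.4444, -0.115, 0.1923]
orientation: [3.131, 0.257, -0.001]
ft_force: [0.9, 0.1, -0.6]
grip_width: 0.0938
gripper_force: 0.0
```

Run:
```python
from h import *
plan(444.5,-114.8,170,9.3)
m=env.camera_model('wrist'); f=env.grab_frame('wrist'); cv2.imwrite('pics/w1.png',f[:,:,::-1])
print(np.round(-m['R'].T@m['t'],3),np.round(m['R'][2],2))
for v in(100,140):print('handle',rect(mask(f,(20,150,v),(32,255,255)),m,.09))
```

```text
t 1.85 at [ 444.4 -115.   192.3] yaw 9.39 tilt 0.02 turn 0.01 shift [ 0.0004 -0.0003  0.0559]
[ 0.523 -0.101  0.353] [-0.27 -0.04 -0.96]
handle (array([ 446.3, -112.8]), array([99.9, 24.9]), 9.0)
handle (array([ 445.3, -113.3]), array([97.6, 24.5]), 9.3)
```

View pics/w1.png

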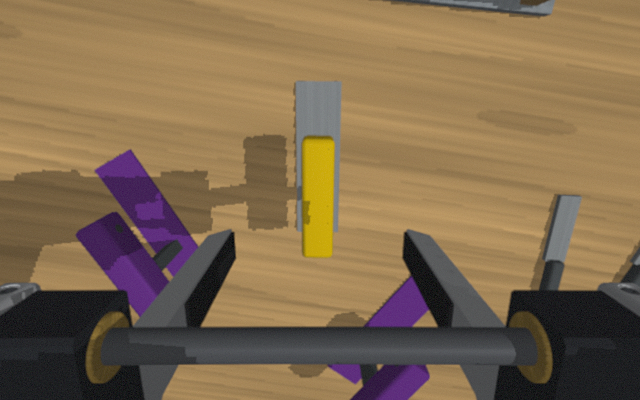

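The wrist view shows the yellow handle centred between the open fingers, from (302,137) to (333,257), with nothing beside it. Descending now.

Request:
{"name": "drive_tool", "arguments": {"motion": [0.0025, -0.003, 0.05, 0, 0, 0, 0.08, 0, 0, 0, 0.08, 0, 0, 0, 0.06, 0, 0, 0, 0.023, 0]}}

```text
time: 2.52
tcp_pos: [0.444, -0.1145, 0.0737]
orientation: [-3.13, -0.252, 0.004]
ft_force: [-0.2, 0.2, 0.7]
grip_width: 0.0942
gripper_force: 0.0
```

Request:
{"name": "drive_tool", "arguments": {"motion": [0, 0, 0, 0, 0, 0, 0, 0, 0, 0, 0, 0, 0, 0, 0, 0, 0, 0, 0, 0], "fingers": 0}}

```text
time: 3.15
tcp_pos: [0.4456, -0.1141, 0.0756]
orientation: [3.131, 0.255, 0.001]
ft_force: [-0.2, 0.4, 0.6]
grip_width: 0.0475
gripper_force: 0.0
```

Request:
{"name": "drive_tool", "arguments": {"motion": [0, 0, 0, 0, 0, 0, 0, 0, 0, 0, 0, 0]}}

```text
time: 3.52
tcp_pos: [0.4453, -0.114, 0.0752]
orientation: [-3.131, -0.255, 0.0]
ft_force: [-0.5, 0.2, 0.1]
grip_width: 0.0258
gripper_force: 30.0
```

Request:
{"name": "drive_tool", "arguments": {"motion": [0, 0, -0.03, 0, 0, 0, -0.07, 0, 0, 0, -0.03, 0.2, 0, 0, 0, 0.2, 0, 0, 0, 0.17]}}

```text
time: 4.15
tcp_pos: [0.4448, -0.1138, 0.1263]
orientation: [-3.139, -0.118, 0.003]
ft_force: [0.2, 0.7, -1.9]
grip_width: 0.0261
gripper_force: 30.0
```

Request:
{"name": "drive_tool", "arguments": {"motion": [0.01, 0.04, 0, 0, 0.02, 0.08, 0, 0, 0.0225, 0.087, 0, 0, 0.02, 0.08, 0, 0, 0.01, 0.04, 0, 0]}}

```text
time: 4.78
tcp_pos: [0.4883, -0.2441, 0.1262]
orientation: [-3.139, -0.118, 0.002]
ft_force: [-0.9, -0.5, -1.2]
grip_width: 0.026
gripper_force: 30.0
```

Request:
{"name": "drive_tool", "arguments": {"motion": [0, 0, 0, 0, 0, 0, 0, 0, 0, 0, 0, 0]}}

```text
time: 5.15
tcp_pos: [0.4882, -0.2409, 0.1273]
orientation: [-3.139, -0.122, 0.0]
ft_force: [-0.0, -0.1, -2.0]
grip_width: 0.0259
gripper_force: 30.0
```

Run:
```python
from h import *
plan(488,-242,102,4.4)
m=env.camera_model('wrist'); f=env.grab_frame('wrist'); cv2.imwrite('pics/w2.png',f[:,:,::-1])
print('handle',rect(mask(f,(20,150,100),(32,255,255)),m,.075+.015+.052-.013))
```

```text
t 5.15 at [ 488.2 -240.9  127.3] yaw 4.47 tilt 0.01 turn 0.008 shift [-0.0006  0.0026  0.0634]
handle (array([ 494.8, -239.5]), array([88.1, 27.5]), 4.6)
```

View pics/w2.png

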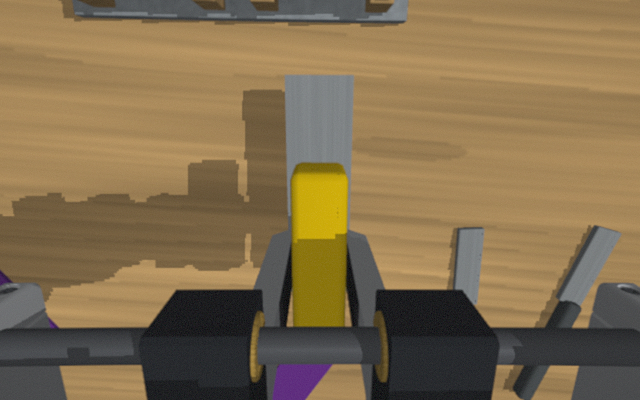

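The wrist view shows the blade tip at row 76, columns 285–353. The rack's front edge is near rows 16–22 and the red tile's bar ends are at (265,3) and (380,3), cut off by the frame. I'll back up for a full look.

Request:
{"name": "drive_tool", "arguments": {"motion": [-0.04, 0, 0, 0, -0.08, 0, 0, 0, -0.06, 0, 0, 0, 0, 0, 0, 0, 0, 0, 0, 0]}}

```text
time: 5.82
tcp_pos: [0.4167, -0.2474, 0.1277]
orientation: [3.139, 0.12, 0.002]
ft_force: [0.5, 0.1, -2.0]
grip_width: 0.0257
gripper_force: 30.0
```

Run:
```python
from h import *
plan(488,-242,102,4.4)
m=env.camera_model('wrist'); f=env.grab_frame('wrist'); cv2.imwrite('pics/w3.png',f[:,:,::-1])
cv2.imwrite('pics/w3c.png',cv2.resize(f[0:100,160:440],None,fx=2.8,fy=2.8,interpolation=cv2.INTER_CUBIC)[:,:,::-1])
np.savez('pics/w3.npz',**m)
```

```text
t 5.83 at [ 416.7 -247.4  127.7] yaw 4.39 tilt 0.07 turn -0.001 shift [1.787e-01 1.000e-04 6.430e-02]
```

View pics/w3c.png

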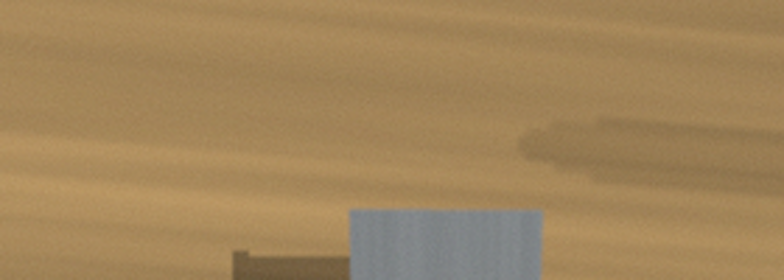

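The rack is out of view, so backing up went the wrong way. I'll go up and forward instead.

Request:
{"name": "drive_tool", "arguments": {"motion": [0, 0, -0.08, 0, 0.04, 0, -0.1, 0, 0.09, 0, 0, 0, 0.09, 0, 0, 0, 0.06, 0, 0, 0]}}

```text
time: 6.5
tcp_pos: [0.5303, -0.2383, 0.1989]
orientation: [-3.139, -0.123, -0.0]
ft_force: [-0.2, 0.1, -2.4]
grip_width: 0.0261
gripper_force: 30.0
```

Request:
{"name": "drive_tool", "arguments": {"motion": [0.03, 0, 0, 0, 0, 0, 0, 0, 0, 0, 0, 0]}}

```text
time: 6.88
tcp_pos: [0.5396, -0.238, 0.1993]
orientation: [3.139, 0.12, -0.001]
ft_force: [-0.1, 0.4, -0.9]
grip_width: 0.026
gripper_force: 30.0
```

Run:
```python
from h import *
plan(488,-242,102,4.4)
m=env.camera_model('wrist'); f=env.grab_frame('wrist'); cv2.imwrite('pics/w4.png',f[:,:,::-1])
cv2.imwrite('pics/w4c.png',cv2.resize(f[0:220,130:440],None,fx=2.5,fy=2.5,interpolation=cv2.INTER_CUBIC)[:,:,::-1])
np.savez('pics/w4.npz',**m)
```

```text
t 6.88 at [ 539.6 -238.   199.3] yaw 4.38 tilt 0.04 turn -0.002 shift [-0.1292 -0.      0.2433]
```

View pics/w4c.png

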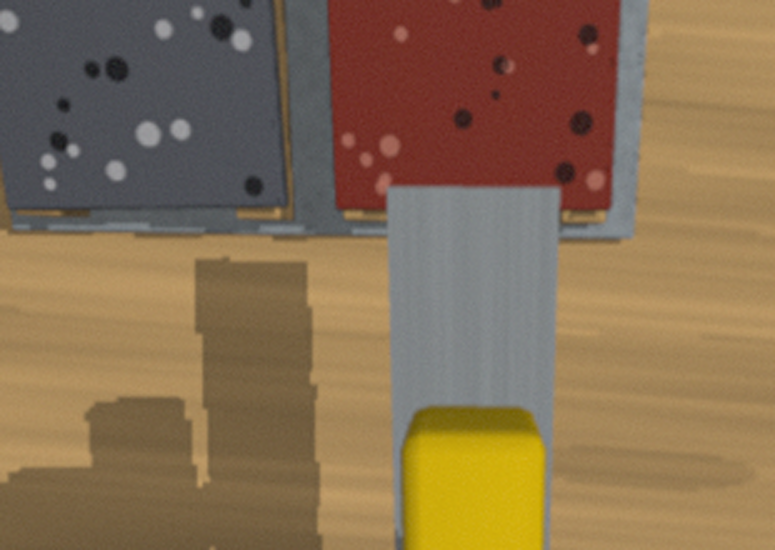

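The wrist view looks down on the rack, with the blade above it. In the crop, the tile's front corners are at (337,210) and (610,208). The bars' outer ends are at (345,213) and (606,213), and the board's right edge runs from (646,0) to (633,238).

Run:
```python
from h import *
m=dict(np.load('pics/w4.npz')); u=lambda *p:np.array(p)/2.5+np.array([130,0])
a=lambda P:round(np.degrees(np.arctan2(*(P[0]-P[1])[::-1])),2)
P=ray(m,u((337,210),(610,208)),.044)*1000; print('tile front',P,P.mean(0),a(P)-90)
P=ray(m,u((337,210),(328,0)),.044)*1000;print('left side',a(P)+180)
P=ray(m,u((618,0),(610,208)),.044)*1000;print('right side',a(P))
P=ray(m,u((345,212),(606,212)),.036)*1000; print('bars',P,P.mean(0),a(P)-90)
P=ray(m,u((646,0),(633,238)),.010)*1000;print('board side',a(P))
P=ray(m,u((12,232),(633,240)),.0)*1000;print('board front',P,a(P)-90)
P=ray(m,u((387,187),(561,187)),.199-.072)*1000;print('blade tip',P,P.mean(0),a(P)-90)
```

```text
tile front [[ 626.73250542 -183.44931286]
 [ 634.73054344 -277.91211818]] [ 630.73152443 -230.68071552] 4.840000000000003
left side 4.460000000000008
right side 4.76
bars [[ 626.46269112 -185.10813191]
 [ 633.66348942 -277.84584457]] [ 630.06309027 -231.47698824] 4.439999999999998
board side 4.25
board front [[ 608.9993385   -48.75235544]
 [ 625.49081324 -295.08425614]] 3.8299999999999983
blade tip [[ 631.40172795 -208.42665368]
 [ 634.82806631 -252.54799395]] [ 633.11489713 -230.48732382] 4.439999999999998
```

Blade and channel are already lined up within about 0.5 mm, both at yaw 4.4°. Next: back out, descend, then insert.

Request:
{"name": "drive_tool", "arguments": {"motion": [-0.03, 0, 0, 0, -0.06, 0, 0, 0, -0.04, 0, 0, 0, 0, 0, 0.05, 0, 0, 0, 0.08, 0]}}

```text
time: 7.55
tcp_pos: [0.4884, -0.2428, 0.1489]
orientation: [3.136, 0.119, 0.006]
ft_force: [0.4, 0.3, -2.2]
grip_width: 0.026
gripper_force: 30.0
```

Request:
{"name": "drive_tool", "arguments": {"motion": [0, 0, 0.08, 0, 0, 0, 0.04, 0, 0, 0, 0.01, 0, 0, 0, 0, 0, 0, 0, 0, 0]}}

```text
time: 8.18
tcp_pos: [0.4892, -0.2425, 0.0969]
orientation: [3.138, 0.121, 0.004]
ft_force: [-0.3, -0.6, -1.6]
grip_width: 0.0261
gripper_force: 30.0
```

Run:
```python
from h import *
plan(634.7,-230.7,95.5,4.4)
print(env.get_obs()['ft_force'])
```

```text
t 8.18 at [ 489.2 -242.5   96.9] yaw 4.4 tilt 0.17 turn 0.0 shift [ 0.3649 -0.0016  0.0043]
[-0.33120544 -0.55091164 -1.62789255]
```

Request:
{"name": "drive_tool", "arguments": {"motion": [0.02, 0, 0.002, 0, 0.04, 0, 0, 0, 0.05, -0.001, 0, 0, 0.04, 0, 0, 0, 0, 0, 0, 0]}}

```text
time: 8.8
tcp_pos: [0.5494, -0.2367, 0.0942]
orientation: [3.139, 0.123, -0.0]
ft_force: [-0.0, 0.3, -2.4]
grip_width: 0.0256
gripper_force: 30.0
```

Run:
```python
from h import *
plan(634.7,-230.7,95.5,4.4)
f=env.grab_frame('wrist'); g=env.grab_frame('scene')
cv2.imwrite('pics/w5.png',np.hstack([cv2.resize(f[0:260,190:450],(400,400)),cv2.resize(g[180:400,240:460],(400,400))])[:,:,::-1])
```

```text
t 8.8 at [ 549.4 -236.7   94.2] yaw 4.48 tilt 0.0 turn 0.009 shift [ 0.2137  0.0014 -0.0032]
```

View pics/w5.png

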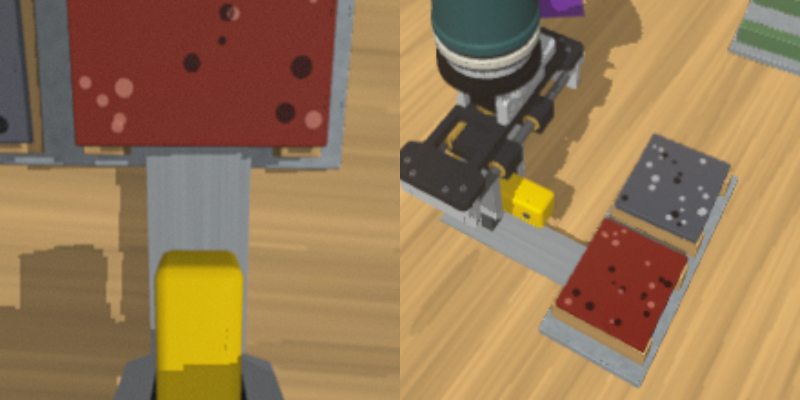

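The blade has entered under the tile between the bars: in the crop it spans columns 148–250 against bar inner edges of about 127 and 280. It is slightly left of centre, so I'll nudge it 1 mm right and continue.

Request:
{"name": "drive_tool", "arguments": {"motion": [0.02, 0.0035, -0.002, 0, 0.045, 0, 0, 0, 0.05, 0, 0, 0, 0.05, 0, 0, 0, 0.035, 0, 0, 0]}}

```text
time: 9.52
tcp_pos: [0.6288, -0.2323, 0.0954]
orientation: [3.139, 0.12, 0.0]
ft_force: [0.2, 0.5, -1.6]
grip_width: 0.0258
gripper_force: 30.0
```

Request:
{"name": "drive_tool", "arguments": {"motion": [0.013, 0, 0, 0, 0, 0, 0, 0, 0, 0, 0, 0]}}

```text
time: 9.9
tcp_pos: [0.6327, -0.2319, 0.0953]
orientation: [3.139, 0.12, -0.001]
ft_force: [0.2, 0.3, -2.9]
grip_width: 0.0262
gripper_force: 30.0
```

Run:
```python
from h import *
plan(634.7,-230.7,95.5,4.4)
print(env.get_obs()['ft_force'])
```

```text
t 9.9 at [ 632.7 -231.9   95.3] yaw 4.38 tilt 0.03 turn -0.002 shift [ 0.0053 -0.0027 -0.0004]
[ 0.18494642  0.28133399 -2.85964765]
```

Request:
{"name": "drive_tool", "arguments": {"motion": [0, 0, -0.015, 0, 0, 0, -0.01, 0, 0, 0, -0.01, 0, 0, 0, -0.01, 0, 0, 0, -0.015, 0]}}

```text
time: 10.52
tcp_pos: [0.6328, -0.2317, 0.1189]
orientation: [-3.139, -0.121, 0.002]
ft_force: [-0.2, 0.5, -3.5]
grip_width: 0.0258
gripper_force: 30.0
```

Request:
{"name": "drive_tool", "arguments": {"motion": [0, 0, -0.02, 0, 0, 0, -0.02, 0, 0, 0, -0.02, 0, 0, 0, -0.01, 0, 0, 0, 0, 0]}}

```text
time: 11.15
tcp_pos: [0.6334, -0.2319, 0.1479]
orientation: [3.139, 0.121, 0.001]
ft_force: [0.3, -0.5, -4.0]
grip_width: 0.0258
gripper_force: 30.0
```

Run:
```python
from h import *
plan(632,-232,144,4.4)
print(env.get_obs()['ft_force'],env.get_obs()['wrist_torque'])
f=env.grab_frame('wrist'); g=env.grab_frame('scene')
cv2.imwrite('pics/w6.png',np.hstack([cv2.resize(f[0:260,190:450],(400,400)),cv2.resize(g[150:370,240:460],(400,400))])[:,:,::-1])
```

```text
t 11.15 at [ 633.4 -231.9  147.9] yaw 4.4 tilt 0.06 turn 0.0 shift [-0.0036 -0.      0.0097]
[ 0.33986309 -0.46587151 -3.97364455] [0.00870198 0.12578994 0.00411849]
```

View pics/w6.png

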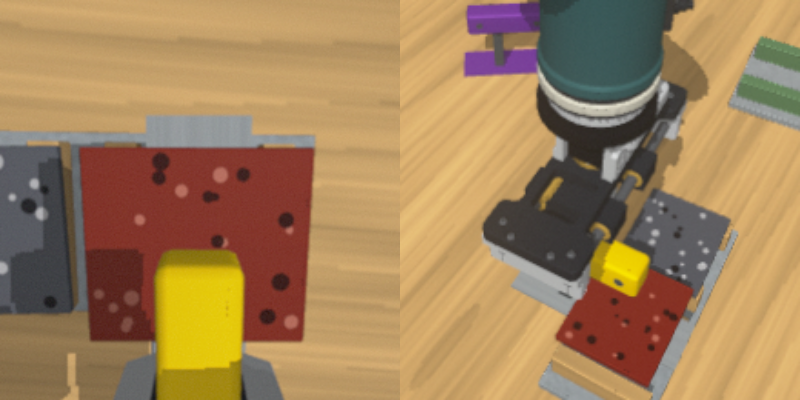

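The tile lies level on the blade, well clear of the rack, and the grey tile hasn't moved. I'll carry it gently to a viewing pose in front of the stand.

Request:
{"name": "drive_tool", "arguments": {"motion": [0, 0, -0.015, -0.06, 0, 0, -0.03, -0.07, 0, 0, -0.04, -0.07, 0, 0, -0.03, -0.056, 0, 0, -0.015, 0]}}

```text
time: 11.88
tcp_pos: [0.6338, -0.232, 0.2014]
orientation: [3.135, 0.181, 0.004]
ft_force: [0.3, -0.8, -4.8]
grip_width: 0.0258
gripper_force: 30.0
```

Request:
{"name": "drive_tool", "arguments": {"motion": [-0.002, -0.015, 0, 0, -0.004, -0.03, 0, 0, -0.006, -0.045, 0, 0, -0.008, -0.06, 0, 0, -0.01, -0.072, 0, 0]}}

```text
time: 12.5
tcp_pos: [0.6104, -0.1429, 0.1991]
orientation: [-3.136, -0.181, 0.0]
ft_force: [0.7, 0.2, -3.7]
grip_width: 0.0261
gripper_force: 30.0
```

Request:
{"name": "drive_tool", "arguments": {"motion": [-0.01, -0.073, 0, 0, -0.01, -0.073, 0, 0, -0.01, -0.073, 0, 0, -0.01, -0.073, 0, 0, -0.01, -0.073, 0, 0]}}

```text
time: 13.12
tcp_pos: [0.5732, 0.0003, 0.1994]
orientation: [-3.136, -0.183, -0.0]
ft_force: [1.0, 0.8, -4.4]
grip_width: 0.0263
gripper_force: 30.0
```

Request:
{"name": "drive_tool", "arguments": {"motion": [-0.01, -0.073, 0, 0, -0.01, -0.073, 0, 0, -0.01, -0.073, 0, 0, -0.009, -0.065, 0, 0, -0.008, -0.055, 0, 0]}}

```text
time: 13.75
tcp_pos: [0.5385, 0.1327, 0.1994]
orientation: [-3.136, -0.184, -0.0]
ft_force: [-0.5, -0.0, -3.3]
grip_width: 0.0255
gripper_force: 30.0
```

Request:
{"name": "drive_tool", "arguments": {"motion": [-0.007, -0.042, 0, 0, -0.005, -0.03, 0, 0, -0.004, -0.02, 0, 0, -0.002, -0.01, 0, 0, 0, 0, 0, 0]}}

```text
time: 14.38
tcp_pos: [0.5284, 0.1698, 0.1992]
orientation: [3.136, 0.18, 0.0]
ft_force: [-0.0, -0.7, -4.0]
grip_width: 0.0256
gripper_force: 30.0
```

Run:
```python
from h import *
o,R,w=st(); plan(528,170.4,200,6.6)
m=env.camera_model('wrist'); f=env.grab_frame('wrist'); cv2.imwrite('pics/w7.png',f[:,:,::-1])
np.savez('pics/w7.npz',**m)
z=o['tcp_pos'][2]-.075+.011
r=mask(f,(0,120,40),(12,255,255))|mask(f,(172,120,40),(180,255,255))
q=rect(r,m,z,9); print('red',q, 'rel',(np.r_[q[0]/1000,0]-np.r_[o['tcp_pos'][:2],0])@R*1000, q[2]-w)
for v in(30,75):
  k=mask(f,(45,60,v),(80,255,255))
  for c in sorted(cv2.findContours(k,0,2)[0],key=cv2.contourArea)[-2:]: print(v,cv2.boundingRect(c),[np.round(t,1) for t in cv2.minAreaRect((ray(m,c[:,0],.036)*1000).astype(np.float32))])
```

```text
t 14.38 at [528.4 169.8 199.2] yaw 6.58 tilt 0.02 turn -0.002 shift [-0.0008 -0.0016 -0.002 ]
red (array([567.5, 176. ]), array([82.8, 95.7]), 6.6) rel [ 3.95637972e+01 -1.66879976e+00 -1.43475489e-03] 0.016123757627593882
30 (352, 0, 21, 81) [array([658.2, 148.8]), array([63.2, 16.6]), np.float64(6.9)]
30 (262, 0, 22, 81) [array([649.4, 224.2]), array([63.2, 16.8]), np.float64(6.7)]
75 (353, 0, 20, 81) [array([658.2, 148.2]), array([63.2, 15.3]), np.float64(6.9)]
75 (262, 0, 22, 81) [array([649.4, 224.2]), array([63.2, 16.8]), np.float64(6.7)]
```

View pics/w7.png

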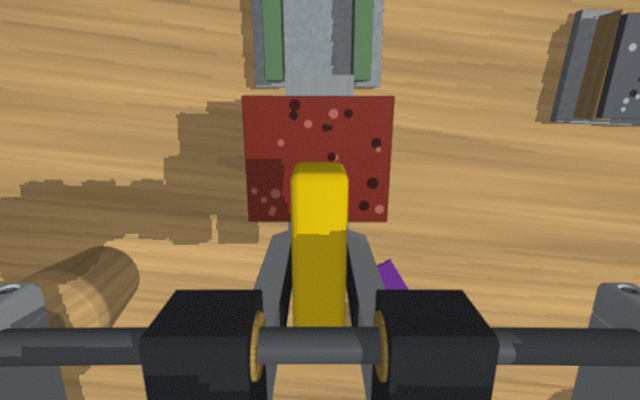

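The tile rides level on the slice and is centred on the blade (columns 243–393). The green bars ahead are at columns 262–284 and 352–373. The stand's middle comes out at about (667, 187.5) mm with yaw 6.8°. Moving over it.

Request:
{"name": "drive_tool", "arguments": {"motion": [0.015, 0.0015, 0, -0.025, 0.03, 0, 0, 0, 0.045, 0, 0, 0, 0.05, 0, 0, 0, 0.045, 0, 0, 0]}}

```text
time: 15.05
tcp_pos: [0.6034, 0.178, 0.1988]
orientation: [3.136, 0.186, 0.0]
ft_force: [-0.0, 0.3, -3.7]
grip_width: 0.0261
gripper_force: 30.0
```

Request:
{"name": "drive_tool", "arguments": {"motion": [0.035, 0, 0, 0, 0.02, 0, 0.01, 0, 0.01, 0, 0.02, 0, 0, 0, 0.035, 0, 0, 0, 0.035, 0]}}

```text
time: 15.68
tcp_pos: [0.627, 0.1812, 0.1577]
orientation: [3.136, 0.187, -0.002]
ft_force: [-1.0, -0.5, -3.5]
grip_width: 0.0258
gripper_force: 30.0
```

Request:
{"name": "drive_tool", "arguments": {"motion": [0, 0, 0.035, 0, 0, 0, 0.025, 0, 0, 0, 0.013, 0, 0, 0, 0, 0, 0, 0, 0, 0]}}

```text
time: 16.3
tcp_pos: [0.6281, 0.1813, 0.1308]
orientation: [-3.136, -0.187, -0.002]
ft_force: [0.6, 0.2, -4.0]
grip_width: 0.0257
gripper_force: 30.0
```

Run:
```python
from h import *
o,R,w=st(); plan(627.9,181.1,108,6.8)
m=env.camera_model('wrist'); f=env.grab_frame('wrist'); cv2.imwrite('pics/w8.png',f[:,:,::-1])
z=o['tcp_pos'][2]-.075+.011
r=mask(f,(0,120,40),(12,255,255))|mask(f,(172,120,40),(180,255,255))
q=rect(r,m,z,9); print('red',q, 'rel',(np.r_[q[0]/1000,0]-np.r_[o['tcp_pos'][:2],0])@R*1000, q[2]-w)
```

```text
t 16.3 at [628.1 181.3 130.8] yaw 6.81 tilt 0.08 turn 0.002 shift [-0.0006  0.0005  0.0571]
red (array([667.6, 187.7]), array([83.4, 95.7]), 6.9) rel [39.97909369 -1.65848188  0.05718568] 0.08537525388382683
```

Request:
{"name": "drive_tool", "arguments": {"motion": [0, 0, 0.015, 0, 0, 0, 0.02, 0, 0, 0, 0.012, 0, 0, 0, 0.008, 0, 0, 0, 0.008, 0]}}

```text
time: 16.98
tcp_pos: [0.6281, 0.1813, 0.1052]
orientation: [-3.136, -0.187, -0.002]
ft_force: [-0.1, 0.0, -2.2]
grip_width: 0.0258
gripper_force: 30.0
```

Request:
{"name": "drive_tool", "arguments": {"motion": [0, 0, 0.01, 0, 0, 0, 0.014, 0, 0, 0, 0, 0, 0, 0, 0, 0]}}

```text
time: 17.48
tcp_pos: [0.6277, 0.1812, 0.0953]
orientation: [3.136, 0.187, 0.0]
ft_force: [0.9, -0.2, -2.3]
grip_width: 0.0257
gripper_force: 30.0
```

Run:
```python
from h import *
o,R,w=st(); plan(627.9,181.1,95.5,6.8); print(o['ft_force'])
m=env.camera_model('wrist'); f=env.grab_frame('wrist'); cv2.imwrite('pics/w9.png',f[:,:,::-1])
r=mask(f,(0,120,40),(12,255,255))|mask(f,(172,120,40),(180,255,255))
print(rect(r,m,.044,9))
```

```text
t 17.48 at [627.7 181.2  95.3] yaw 6.81 tilt 0.01 turn 0.002 shift [ 0.0004  0.0004 -0.0005]
[ 0.92011477 -0.17644875 -2.29442216]
(array([666.3, 187.6]), array([83.7, 95.4]), 6.8)
```

The tile rests on the green bars at (666, 188) mm and the wrist force is back to the slice's weight alone. Withdrawing the slice.

Request:
{"name": "drive_tool", "arguments": {"motion": [-0.015, 0, 0, 0, -0.03, 0, 0, 0, -0.045, 0, 0, 0, -0.055, 0, 0, 0, -0.055, 0, 0, 0]}}

```text
time: 18.15
tcp_pos: [0.5467, 0.1716, 0.0954]
orientation: [3.136, 0.187, -0.0]
ft_force: [-1.2, -0.2, -2.3]
grip_width: 0.0258
gripper_force: 30.0
```

Request:
{"name": "drive_tool", "arguments": {"motion": [-0.055, 0, 0, 0, -0.05, 0, 0, 0, -0.035, 0, 0, 0, -0.02, 0, 0, 0, 0, 0, 0, 0]}}

```text
time: 18.77
tcp_pos: [0.4845, 0.1642, 0.0955]
orientation: [3.136, 0.187, 0.001]
ft_force: [0.3, -0.0, -1.4]
grip_width: 0.0258
gripper_force: 30.0
```

Request:
{"name": "drive_tool", "arguments": {"motion": [0, 0, 0.01, 0, 0, 0, 0.015, 0, 0, 0, 0.012, 0, 0, 0, 0.007, 0, 0, 0, 0, 0]}}

```text
time: 19.4
tcp_pos: [0.4845, 0.1641, 0.0772]
orientation: [3.136, 0.187, -0.001]
ft_force: [0.3, 0.3, -1.5]
grip_width: 0.0259
gripper_force: 30.0
```

Run:
```python
from h import *
o,R,w=st(); plan(485,164,75.2,6.8); print(o['ft_force'])
f=env.grab_frame('scene'); g=env.grab_frame('top'); 
cv2.imwrite('pics/s2.png',np.hstack([cv2.resize(f[120:320,260:480],(400,360)),cv2.resize(g[70:270,160:380],(400,360))])[:,:,::-1])
m=env.camera_model('top')
r=mask(g,(0,120,50),(10,255,255),(190,60,300,160))|mask(g,(172,120,50),(180,255,255),(190,60,300,160))
print(rect(r,m,.044,9))
```

```text
t 19.4 at [484.5 164.1  77.2] yaw 6.81 tilt 0.05 turn 0.001 shift [0.0012 0.0004 0.0049]
[ 0.27514515  0.28900577 -1.49667408]
(array([666.3, 185.5]), array([83.7, 96. ]), 6.6)
```

View pics/s2.png

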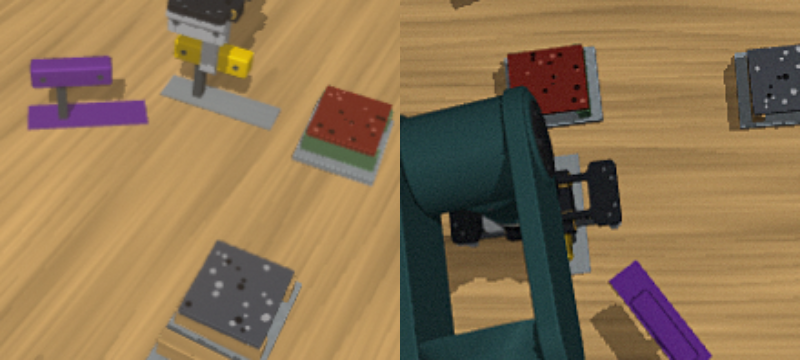

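The tile lies square on the green bars and the slice is clear of the stand over open bench. I'll lower the last 2 mm and release.

Request:
{"name": "drive_tool", "arguments": {"motion": [0, 0, 0.002, 0, 0, 0, 0.002, 0, 0, 0, 0.001, 0, 0, 0, 0, 0, 0, 0, 0, 0]}}

```text
time: 20.12
tcp_pos: [0.4847, 0.1642, 0.0757]
orientation: [3.136, 0.187, 0.0]
ft_force: [-0.2, 0.1, -1.9]
grip_width: 0.0259
gripper_force: 30.0
```

Request:
{"name": "drive_tool", "arguments": {"motion": [0, 0, 0.0015, 0, 0, 0, 0.0005, 0, 0, 0, 0, 0]}}

```text
time: 20.5
tcp_pos: [0.4848, 0.1642, 0.0752]
orientation: [3.136, 0.187, 0.001]
ft_force: [-0.7, -0.7, 0.2]
grip_width: 0.0257
gripper_force: 30.0
```

Request:
{"name": "drive_tool", "arguments": {"motion": [0, 0, 0, 0, 0, 0, 0, 0, 0, 0, 0, 0, 0, 0, 0, 0, 0, 0, 0, 0], "fingers": 100}}

```text
time: 21.12
tcp_pos: [0.4847, 0.1642, 0.0748]
orientation: [3.136, 0.187, 0.0]
ft_force: [-0.3, 0.0, -0.2]
grip_width: 0.072
gripper_force: 0.0
```

Request:
{"name": "drive_tool", "arguments": {"motion": [0, 0, 0, 0, 0, 0, 0, 0, 0, 0, 0, 0, 0, 0, 0, 0, 0, 0, -0.02, 0]}}

```text
time: 21.75
tcp_pos: [0.4841, 0.164, 0.0824]
orientation: [3.136, 0.187, -0.003]
ft_force: [-0.1, 0.3, 0.0]
grip_width: 0.0941
gripper_force: 0.0
```

Request:
{"name": "drive_tool", "arguments": {"motion": [0, 0, -0.06, 0, 0, 0, -0.08, 0, 0, 0, -0.08, 0, 0, 0, -0.06, 0, 0, 0, 0, 0]}}

```text
time: 22.38
tcp_pos: [0.4861, 0.1645, 0.1979]
orientation: [-3.135, -0.187, -0.009]
ft_force: [-0.0, 0.6, 0.1]
grip_width: 0.0939
gripper_force: 0.0
```

Run:
```python
from h import *
o,R,w=st(); plan(485,164,75.2,6.8)
m=env.camera_model('wrist'); f=env.grab_frame('wrist')
cv2.imwrite('pics/w10.png',f[:,:,::-1])
print('handle',rect(mask(f,(20,150,100),(32,255,255)),m,.09))
r=mask(f,(0,120,40),(12,255,255))|mask(f,(172,120,40),(180,255,255)); print(rect(r,m,.044,9))
g=env.grab_frame('top'); m=env.camera_model('top')
r=mask(g,(0,120,50),(10,255,255),(190,60,300,160)); print(rect(r,m,.044,9))
```

```text
t 22.38 at [486.1 164.5 197.9] yaw 6.82 tilt 0.35 turn 0.002 shift [-0.0048  0.001   0.3067]
handle (array([485.5, 164.6]), array([99.8, 25.2]), 6.2)
(array([633. , 183.8]), array([17.7, 94.8]), 6.9)
(array([666.5, 185.7]), array([84. , 96.5]), 6.4)
```

The slice stands upright at z = 0.09 (handle measured 100 x 25 mm) and is released. The tile is within about 2 mm of the stand's centre.

```bash
python3 -c "
from station import env
print(env.sign_off())"
```

```text
the job is handed in; nothing more can be done
None
```

I handed the job in at about 22.5 s of robot time. The red tile lies on the green bars, about 2 mm from the stand's centre and within 1° of square; the slice stands released on the bench and the grey tile was left alone. `sign_off()` returned no verdict.

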